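Clamp a square tube in a welding jig with its hinged arm and draw latch

TASK

The square tube lies ready in the welding jig. Gently swing the jig's hinged arm down on to the tube, hook the latch's bail over the arm's upturned keeper lip, then press the latch lever down past centre until it is fully home, so that the tube is clamped. Leave the tube lying as it is in its saddles, and do not disturb the things around the jig.

Things in the scene. Friction and masses are not known exactly. Their poses are not given: they have to be found in the camera images.
- jig: Steel welding jig bolted to the bench, immovable. Origin on the bench top, z up. Base plate x -100 to 125 mm, y +-75, 12 thick. Along its x: latch post at the -x end (outer face x = -90, 50 wide, 160 high), saddles with the tube at x = -10, hinge cheeks at x = 85 (200 high). The draw latch is on the post's outer face; 'outward' means the jig's -x. Arm, lever and bail are centred on its y = 0.
- hinge_pin (a point): Axis of the clamp arm's hinge pin, at jig (85, 0, 180) mm, along the jig's y. Arm distances from the pin: foot 95 mm, free flat top (10 mm over the pin's axis, 36 wide) 110 to 142, hook block 143 to 191 with a throat sloping 18 deg down outward (23 to 10 mm over the axis), upturned lip 191 to 201 (17 mm over it), hand tab on to 253. To swing the arm down push on its flat top.
- clamp_arm (a joint): Hinged clamp arm, a steel bar from the hinge over the tube to the latch, its keeper a hook with an upturned lip. Value in rad: 0 = level outward, its foot just touching the tube; grows as it is raised (starts at 0.55 to 0.85); about -0.04 when clamped. Stiff hinge: it stays at any angle where it is left; about 5 N at 130 mm from the pin swings it down.
- keeper_seat (a point): Where the middle of the bail's cross bar lies when hooked home: at the foot of the sloping throat, against the inner side of the lip; 187 mm along the arm from the hinge pin, 14 mm over the pin's axis. Moves with the arm. Its x runs up the throat (inboard, rising 18 deg with the arm level), y along the pin, z square to the throat, upward.
- tab_end (a point): Outer end of the arm's hand tab, 30 mm wide and 8 thick (top flush with the pin's axis), 253 mm from the hinge pin; moves with the arm. With the arm down the tab overhangs the latch lever, so the shut lever cannot be reached straight from above.
- pressure_foot: Screw spindle with a 24 mm wide rubber foot, under the arm 95 mm from its hinge; gives 1 mm per 30 N. Origin where the spindle leaves the arm's underside.
- tube: Square steel tube, 60 x 60 mm, 170 long along its y, 0.5 to 0.8 kg, loose in the two saddles across the jig (along the jig's y), its top at z = 132 mm. Origin: centre of its underside.
- lever_pivot (a point): Pivot of the latch lever, at jig (-128, 0, 100) mm, 38 mm outward from the post's face; its axis runs along the jig's y.
- latch_lever (a joint): Latch lever with round black grip, 82 mm from pivot to end. Value in rad: 0 = outward and 60 deg up, 1.05 = level outward, 2.62 = straight down, shut on its stop (elevation = 1.047 - value). Starts at 0.52 to 0.96, stays where left; 5 N at the grip moves it. With the bail hooked, slack ends near 1.5; then up to 13 N at the grip; left short of 2.0 it springs back; centre is near 2.3.
- lever_grip (a point): Centre line of the lever's grip (18 mm thick), 60 mm from the pivot and 22 from the end; moves with the lever. To shut the lever press on the grip's upper side, which ends as its outer side.
- latch_bail (a joint): Bail: U of 8 mm round bar, hinged by its leg ends on the lever 24 mm from the lever's pivot. Legs 114 mm long, 66 apart, astride lever and arm. Value in rad: 0 = in line with the lever, lying outward (as found); grows as it is swung freely up and over towards the arm (its elevation = lever's elevation + value). Pulled or pushed lengthwise it takes the lever along.
- bail_bar (a point): Middle of the bail's cross bar (8 mm round, along the jig's y, 58 mm clear between the legs); at first 56 mm beyond the lever's end. Swung over with the arm down and the lever as found it clears the lip by 5 mm or more. Let go inboard of the lip it drops on the throat 5 to 30 mm from its seat; pressing the lever then draws it down home against the lip.
- tape_measure: Black tape measure, 74 x 36 x 64 mm, bystander beside the jig. Origin: centre of its underside.
- magnet_square: Grey L-shaped welding magnet, 100 mm legs, 20 mm high, bystander beside the latch. Origin at its underside.
- offcut: Square tube offcut, 40 x 40 x 150 mm, bystander beside the jig. Origin: centre of its underside.
- chipping_hammer: Chipping hammer, 210 mm long, bystander. Origin at its underside.
- wire_brush: Wooden wire brush, 260 mm long, bystander. Origin at its underside.
- angle_grinder: Angle grinder, 320 mm long, bystander. Origin at its underside.
Things that resemble listed ones, but are neither listed nor needed, are in the scene too. Leave any blue or pink look-alike of the tube alone.

How it is judged (in metres and radians):
On the way, in this order (a step that is already met when the one before it is completed fails the run):
1. the clamp arm is down on the tube (within 0.05 rad of level), the lever not yet pressed (value of joint clamp_arm below 0.05 rad and value of joint latch_lever below 1.3 rad), for 0.2 s.
2. the bail's cross bar lies in the keeper's throat, inboard of its lip (x of bail_bar in the frame of keeper_seat between -0.006 and 0.045 m and z of bail_bar in the frame of keeper_seat between -0.006 and 0.006 m), for 0.2 s.
At the end, for the whole second after the job is handed in: The lever is home past centre (over 2.5 rad), the bail's cross bar is within 6 mm of its seat behind the keeper's lip, the arm is down and its foot presses on the tube with more than 30 N, and the tube lies at rest within 12 mm of where it lay in its saddles (value of joint latch_lever above 2.5 rad and distance between bail_bar and keeper_seat below 0.006 m and contact force between pressure_foot and tube above 30 N and value of joint clamp_arm below 0.02 rad and distance of tube from where it was at the start of the episode below 0.012 m and linear speed of tube below 0.02 m/s); the robot touches nothing.
It fails at once if the arm is slammed down (faster than 2 rad/s) (velocity of joint clamp_arm below -2 rad/s).
It fails at once if a thing lying around the jig is moved by more than 30 mm (distance of any of tape_measure, magnet_square, offcut, chipping_hammer, wire_brush, angle_grinder from where it was at the start of the episode above 0.03 m).
It also fails if it takes over 72 s, if anything falls off the work surface, if the arm or the gripper's body presses on something with over 40 N, if the wrist force passes 120 N, or if a joint passes its speed limit or range.

ROBOT

A 6-joint arm with a two-finger parallel gripper is mounted at the origin on the work surface. World frame = base frame: x ahead of the robot, y to its left, z up, the work surface at z = 0. Lengths are in mm, angles in rad, forces in N, time in s.
With the tool pointing down it reaches from about 350 to 800 mm from the base axis. Payload 7.3 kg.
Tool frame: the origin (TCP) lies at the very end of the fingers, on their centre line; the grasp point (between the pads) lies 19 mm behind it; z points along the fingers, y is the line along which they close (so a half turn about z gives the same grasp; the last joint's range is limited). The gripper opens to 85 mm and grips with 20 to 120 N. Pads are 22 mm wide; open, the fingers measure 114 mm over their backs; the gripper's body (76 mm by 85 mm) begins 54 mm behind the grasp point. The pads swing forward as they close: fully open they stand 13 mm farther back than shut.
Start: joints at [-1.268, 0.342, 1.524, -0, 1.275, -0.146], TCP at [227.813, -473.017, 231.322] pointing down, gripper open.
Joint ranges: [-2.53, 2.53], [-0.77, 2.02], [0.04, 2.7], [-1, 4.14], [0.28, 2.66], [-3.11, 3.11]. Speed limits (rad/s): [2.57, 2.57, 3.14, 3.14, 3.14, 3.14].

INTERFACE

Orientations are given as a unit quaternion [w, x, y, z].
In Python, from rig import arm, jaws, kinematics, get_state, read_camera, camera_model gives the robot as it stands. Calls block until the motion is done:
- arm.goto(position, orientation): joint-space move of the TCP to a pose.
- arm.move_linear(position, orientation=None, v=150, f_stop=None): straight line of the TCP; orientation=None keeps the orientation; v is the mean speed in mm/s. With f_stop (N) it stops when the force on the tool has changed by that much, and returns True; else False.
- arm.move_j(angles): joint-space move.
- jaws.release() and jaws.close_gripper(force=None): open the fingers fully, or close them until they stop; force is the grip in N (None keeps the last).
- arm.wait(seconds).
- kinematics.inverse_kinematics(position, orientation): joint angles nearest the present ones, or None.
- get_state(): the state.
- read_camera(name): name is "scene" or "top" or "wrist"; returns the picture (384x512x3 uint8, red, green, blue); there is no depth.
- camera_model(name): a dict with "mtx" (3x3 intrinsics, pixels), "D" ([k1, k2, p1, p2, k3] as OpenCV has them; the pictures are not rectified), "xyz" and "orientation" of the camera in the world; the wrist camera has in their place "mount" (4x4, takes a point from camera to tool coordinates, whose origin is the TCP and whose axes are the flange's). Camera axes: x right, y down, z forward; pixel columns grow to the right and rows downward; lengths in mm; the calibration is good to about 2 mm. A picture is of the moment at which its call begins: read the wrist's pose just before it. camera_model takes no time and is no camera call.
A pose or a line that the arm cannot do raises arm.MotionError and nothing moves.
- arm.finish_job(): hands the job in; it is judged then, once.
The state is a dict: "clock": time; "q": joint angles; "joint_vel": joint speeds; "tau": joint torques, N m; "position": TCP position; "eef_rot": TCP orientation; "wrist_force": force on the tool from outside, world axes, zero at the start; "moment": the same for the moment, N m; "gripper_width": finger opening in mm; "grip_force": force on a finger pad.
Only numpy, scipy, OpenCV 4.12 (cv2) and the standard library are available. Lean on these libraries where they do the work, as an engineer would, in place of code of your own. Each camera call takes 0.05 s, during which the arm holds its last target. There are 200 camera calls.

## Working session

There is one attempt and no reset: what is moved stays moved. The work goes in short steps, each a Python script; the robot and the scene stay as the last script left them, time stands still between calls to the robot, and variables do not carry over. Pictures are saved under pics/ and viewed, at most 10 in all, crops included, and the job is handed in when it is done.

```bash
ls; mkdir -p pics
python3 - <<'E'
from rig import *
import cv2,numpy as np
for n in ("scene","top"):
    im=read_camera(n); cv2.imwrite(f"pics/{n}0.png",cv2.cvtColor(im,cv2.COLOR_RGB2BGR))
    print(n,camera_model(n))
print(camera_model("wrist")); print(get_state())
E
```

```text
pics
scene {'mtx': array([[387.16715915,   0.        , 253.62101576],
       [  0.        , 387.16715915, 187.18622165],
       [  0.        ,   0.        ,   1.        ]]), 'D': array([-0.07092053,  0.        ,  0.        ,  0.        ,  0.        ]), 'xyz': array([ 942.83029625, -614.60766553, 1038.1416427 ]), 'orientation': array([-0.34608938,  0.89478515,  0.26622221, -0.09331352])}
top {'mtx': array([[458.41178669,   0.        , 254.74799624],
       [  0.        , 458.41178669, 195.95456904],
       [  0.        ,   0.        ,   1.        ]]), 'D': array([0.04126077, 0.        , 0.        , 0.        , 0.        ]), 'xyz': array([ 368.10346516,   69.52126406, 1583.90563152]), 'orientation': array([-0.04574286,  0.70885334, -0.70223027,  0.04803311])}
{'mtx': array([[301.68259552,   0.        , 252.03162233],
       [  0.        , 301.68259552, 194.51375889],
       [  0.        ,   0.        ,   1.        ]]), 'D': array([-0.04884215,  0.        ,  0.        ,  0.        ,  0.        ]), 'mount': array([[ 1.58729614e-04, -9.55159247e-01, -2.96092531e-01,
         7.46205798e+0
[... 284 characters left out ...]
ay([-1.26799328e+00,  3.42610789e-01,  1.52486474e+00,  2.02051871e-05,
        1.27539353e+00, -1.45981429e-01]), 'joint_vel': array([ 6.73297534e-04, -1.96157556e-03, -2.64562055e-03,  1.04407618e-03,
        1.26406944e-04,  9.17298475e-05]), 'tau': array([ 2.27174525e-03, -4.34444940e+01, -2.46490538e+01, -1.59713140e-04,
        4.64011377e-03, -1.49029802e-07]), 'position': array([ 227.71752261, -472.67868031,  230.73719604]), 'eef_rot': array([-6.36994862e-04,  9.74929980e-01,  2.22510957e-01, -4.03569943e-05]), 'wrist_force': array([-0.12701972, -0.01296195,  0.23611072]), 'moment': array([ 0.03565081, -0.01671617, -0.00075665]), 'grip_force': 0.0, 'gripper_width': 85.35770849690199}
```

View pics/scene0.png

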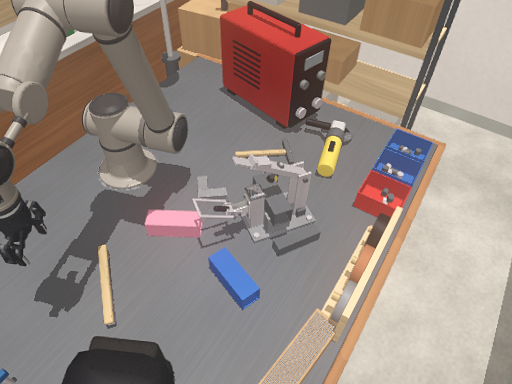

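View pics/top0.png

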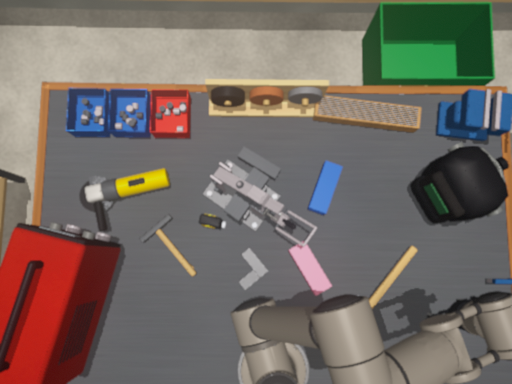

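The jig is near top pixel (250,200). Its hinge end is at upper left (222,180) and the bail at lower right (300,232). The magnet square (253,268) and the pink decoy (310,268) are beside the latch. Next I'll zoom in.

Run:
```python
import cv2,numpy as np
a=cv2.imread("pics/top0.png")[130:300,185:345]; b=cv2.imread("pics/scene0.png")[140:260,180:330]
a=cv2.resize(a,None,fx=3.5,fy=3.5,interpolation=cv2.INTER_CUBIC)
b=cv2.resize(b,None,fx=5,fy=5,interpolation=cv2.INTER_CUBIC)
cv2.imwrite("pics/ta.png",a);cv2.imwrite("pics/sb.png",b)
```

```text
(no output)
```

View pics/ta.png

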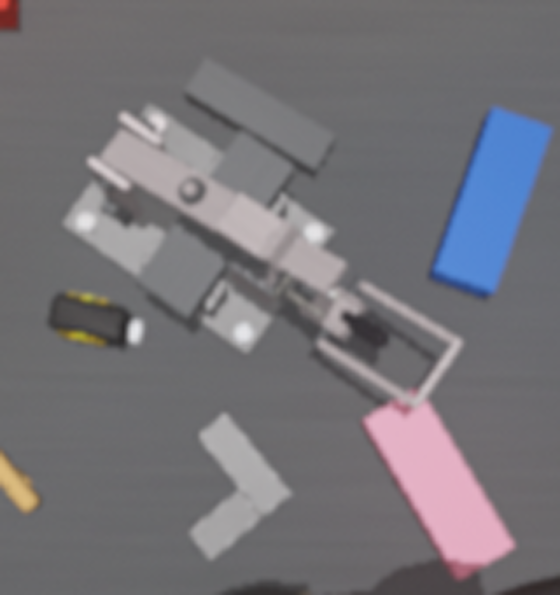

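View pics/sb.png

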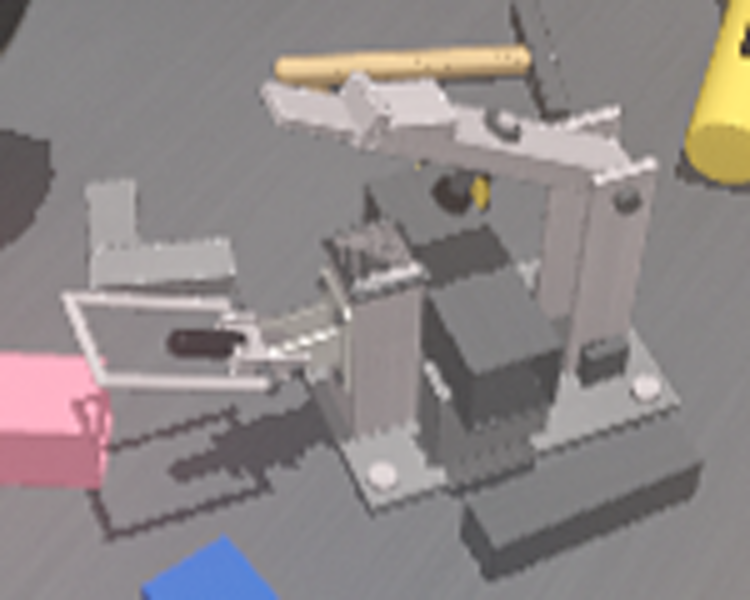

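The top crop shows four base bolts at crop (157,122), (85,220), (313,232) and (243,332). The cheek tops are two bright strips centred near (124,151), and the bail bar runs from (460,342) to (413,403). In the scene crop the arm is raised, and the lever with its bail lies outward.

```bash
cat > h.py <<'E'
import numpy as np, cv2
from scipy.spatial.transform import Rotation as R
from rig import *
def ray(n,px,T=None):
    c=camera_model(n)
    u=cv2.undistortPoints(np.array(px,float).reshape(-1,1,2),c["mtx"],c["D"]).reshape(-1,2)
    d=np.c_[u,np.ones(len(u))]
    if T is None:
        q=c["orientation"]; o=c["xyz"]; M=R.from_quat(np.r_[q[1:],q[0]]).as_matrix()
    else: M=T[:3,:3]; o=T[:3,3]
    return o,d@M.T
def onz(n,px,z,T=None):
    o,d=ray(n,px,T); return o+d*((z-o[2])/d[:,2])[:,None]
def tri(p1,p2):
    (o1,d1),(o2,d2)=ray("top",p1),ray("scene",p2); out=[]
    for a,b in zip(d1,d2):
        s,*_=np.linalg.lstsq(np.c_[a,-b],o2-o1,rcond=None)
        A,B=o1+s[0]*a,o2+s[1]*b; out.append(np.r_[(A+B)/2,np.linalg.norm(A-B)])
    return np.array(out)
def onplane(n,px,p0,nrm,T=None):
    o,d=ray(n,px,T); return o+d*(((p0-o)@nrm)/(d@nrm))[:,None]
def wristT():
    s=get_state(); q=s["eef_rot"]; T=np.eye(4); T[:3,:3]=R.from_quat(np.r_[q[1:],q[0]]).as_matrix(); T[:3,3]=s["position"]
    return T@camera_model("wrist")["mount"]
E
python3 - <<'E'
from h import *
np.set_printoptions(precision=1,suppress=True)
t=lambda *p: np.array(p)/3.5+[185,130]
s=lambda *p: np.array(p)/5+[180,140]
b=onz("top",t((157,122),(85,220),(313,232),(243,332)),16); print("bolts",b,b.mean(0))
for i,j in((0,2),(1,3),(0,1),(2,3)): d=b[i]-b[j];print(i,j,np.linalg.norm(d),np.degrees(np.arctan2(d[1],d[0])))
c=onz("top",t((120,115),(160,142),(90,160),(128,187)),200); print("cheek",c,c.mean(0))
print(onz("scene",s((590,178),(655,163),(560,122),(620,108)),200))
print("scene bolts",onz("scene",s((382,475),(647,388)),16))
# bail bar ends, tab end corners, lip
print(tri(t((460,342),(413,403)),s((103,383),(66,298))))
print("tab",tri(t((346,263),(325,290)),s((272,116),(263,86))))
E
```

```text
bolts [[685.8 153.   16. ]
 [586.7 222.4  16. ]
 [576.9  -2.5  16. ]
 [477.7  65.6  16. ]] [581.8 109.6  16. ]
0 2 189.84452803297276 55.0156632813347
1 3 190.98790720200037 55.185816581364385
0 1 120.94555407476042 -34.994317130294135
2 3 120.38359334488328 -34.45057303904937
cheek [[654.4 175.8 200. ]
 [630.7 140.3 200. ]
 [614.1 201.2 200. ]
 [590.5 167.6 200. ]] [622.4 171.2 200. ]
[[632.3 141.3 200. ]
 [659.3 174.4 200. ]
 [594.  173.3 200. ]
 [619.2 205.  200. ]]
scene bolts [[578.5   0.8  16. ]
 [688.3 157.4  16. ]]
[[ 462.6 -124.1  163.7    5.9]
 [ 406.7  -84.   162.6    0.9]]
tab [[512.1 -15.5 314.5   1.2]
 [491.9   2.  311.8   2.2]]
```

```bash
cat >> h.py <<'E'
np.set_printoptions(precision=2,suppress=True)
YAW=np.radians(55.2); ORG=np.array([575.8,100.8,0.])
X=np.array([np.cos(YAW),np.sin(YAW),0]); Y=np.array([-X[1],X[0],0]); Z=np.array([0,0,1.])
def W(x,z,y=0): return ORG+x*X+y*Y+z*Z
def quat(a,closing,flip):
    """tool axis in the jig's xz plane, a deg below horizontal, pointing inboard; closing along 'x' (in plane) or 'y'"""
    a=np.radians(a); z=np.cos(a)*X-np.sin(a)*Z; p=np.sin(a)*X+np.cos(a)*Z
    y=(p if closing=='x' else Y)*flip
    q=R.from_matrix(np.c_[np.cross(y,z),y,z]).as_quat(); return np.r_[q[3],q[:3]]
def armpt(th,d,h): return 85-d*np.cos(th)+h*np.sin(th), 180+d*np.sin(th)+h*np.cos(th)
def bailpt(e,phi):
    return -128-24*np.cos(e)-114*np.cos(phi), 100+24*np.sin(e)+114*np.sin(phi)
def grippt(e,off=9): return -128-60*np.cos(e)+off*np.sin(e), 100+60*np.sin(e)+off*np.cos(e)
E
python3 - <<'E'
from h import *
IK=kinematics.inverse_kinematics
for f in(1,-1):
    print("push",[IK(W(*armpt(t,120,10)),quat(90,'y',f)) for t in(.55,0)])
    print("bail",[IK(W(*bailpt(.49,p)),quat(90,'x',f)) for p in(.49,2.)])
    for c in 'xy': print("lever",c,[IK(W(*grippt(e)),quat(a,c,f)) for e,a in((.49,60),(-.5,52),(-1.57,45))])
E
```

```text
push [array([ 0.03,  0.42,  1.34,  0.  ,  1.37, -2.51]), array([-0.01,  0.44,  1.49,  0.  ,  1.21, -2.54])]
bail [array([-0.41,  0.27,  1.83,  0.  ,  1.04, -1.37]), array([-0.11,  0.34,  1.57,  0.  ,  1.23, -1.08])]
lever x [array([-0.6 ,  0.34,  1.98,  0.67,  0.94, -2.  ]), array([-0.71,  0.49,  2.07,  0.9 ,  0.9 , -2.37]), array([-0.66,  0.64,  2.09,  1.15,  0.89, -2.6 ])]
lever y [array([-0.6 ,  0.34,  1.98,  0.67,  0.94,  2.71]), array([-0.71,  0.49,  2.07,  0.9 ,  0.9 ,  2.35]), array([-0.66,  0.64,  2.09,  1.15,  0.89,  2.11])]
push [array([0.03, 0.42, 1.34, 0.  , 1.37, 0.63]), array([-0.01,  0.44,  1.49,  0.  ,  1.21,  0.6 ])]
bail [array([-0.41,  0.27,  1.83,  0.  ,  1.04,  1.77]), array([-0.11,  0.34,  1.57,  0.  ,  1.23,  2.06])]
lever x [array([-0.6 ,  0.34,  1.98,  0.67,  0.94,  1.14]), array([-0.71,  0.49,  2.07,  0.9 ,  0.9 ,  0.77]), array([-0.66,  0.64,  2.09,  1.15,  0.89,  0.54])]
lever y [array([-0.6 ,  0.34,  1.98,  0.67,  0.94, -0.43]), array([-0.71,  0.49,  2.07,  0.9 ,  0.9 , -0.8 ]), array([-0.66,  0.64,  2.09,  1.15,  0.89, -1.03])]
```

Run:
```python
from h import *
q=quat(90,'y',-1)
jaws.close_gripper()
x,z=armpt(.553,124,10); x+=11
arm.goto(W(x,420),q)
arm.move_linear(W(x,z+25),v=150)
print("contact",arm.move_linear(W(x,z-12),v=30,f_stop=3),get_state()["position"][2],"expected",z,get_state()["wrist_force"])
for th in np.linspace(.45,-.03,9):
    x,z=armpt(th,124+10*(.55-th)/.55,10)
    r=arm.move_linear(W(x+11,z),v=70,f_stop=22)
    s=get_state(); print(round(th,2),r,s["position"],z,s["wrist_force"],s["clock"])
    if r: break
arm.move_linear(s["position"]+[0,0,120],v=150)
cv2.imwrite("pics/s1.png",cv2.cvtColor(read_camera("scene"),cv2.COLOR_RGB2BGR)); b=read_camera("top");cv2.imwrite("pics/t1.png",cv2.cvtColor(b,cv2.COLOR_RGB2BGR))
b=cv2.imread("pics/s1.png")[140:260,180:330]
cv2.imwrite("pics/sb1.png",cv2.resize(b,None,fx=5,fy=5,interpolation=cv2.INTER_CUBIC))
```

```text
contact False 241.5609304127444 expected 253.63958963831774 [-0.65  0.42  0.53]
0.45 False [568.1   89.68 243.89] 243.7310436789761 [ 0.37 -0.35 -0.06] 6.075
0.39 False [565.44  86.16 237.1 ] 237.4984567360216 [-0.28 -0.29  0.14] 6.3333
0.33 False [563.    82.64 230.51] 230.93793106982702 [-0.64 -0.51  0.37] 6.5917
0.27 False [560.76  79.42 223.63] 224.07031260894436 [-1.34  0.51 -0.26] 6.8583
0.21 False [558.77  76.56 216.46] 216.91799792720644 [-0.84 -0.74 -0.51] 7.125
0.15 False [557.01  74.07 209.04] 209.5048619877129 [-0.56  0.07  0.29] 7.3917
0.09 False [555.57  71.95 201.45] 201.8561789330567 [-0.53 -0.12  0.53] 7.6583
0.03 False [554.34  70.24 193.65] 193.9985361826957 [ 0.27 -0.51  0.29] 7.925
-0.03 True [555.06  69.54 189.03] 185.95974212842683 [-2.6   0.99  9.96] 8.1333
```

View pics/sb1.png

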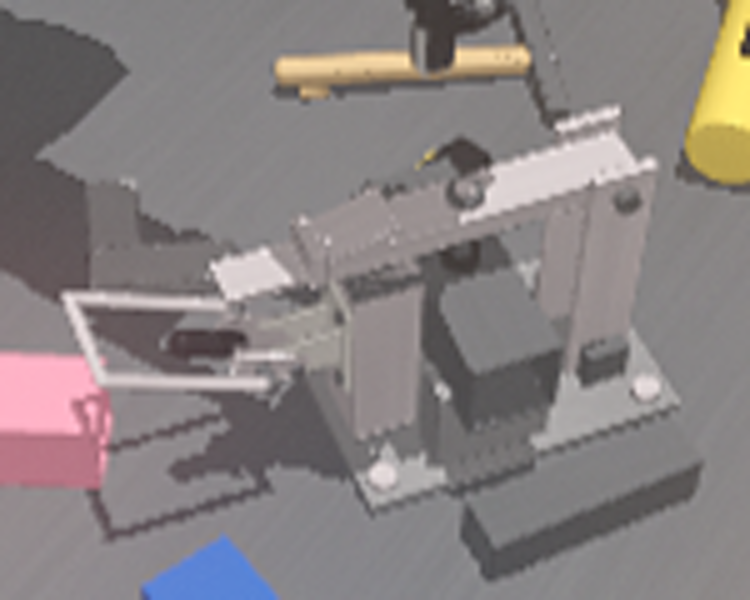

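The arm is level on the tube and the lever is untouched. Next is the bail. Its bar is predicted at (433,-104,165), against (434,-104,163) measured.

Run:
```python
from h import *
q=quat(90,'x',-1); e=.485
x,z=bailpt(e,e)
arm.goto(W(x,300),q); jaws.release()
print(arm.move_linear(W(x,z-14),v=120,f_stop=10))
jaws.close_gripper(20); s=get_state(); print(s["gripper_width"],s["grip_force"],s["wrist_force"],s["clock"])
if 5<s["gripper_width"]<12:
    for p in np.linspace(e,np.radians(116),14)[1:]:
        x,z=bailpt(e,p); r=arm.move_linear(W(x,z-14),v=70,f_stop=30); s=get_state(); print(round(p,2),r,s["wrist_force"],s["gripper_width"])
        if r: break
print(s["clock"])
cv2.imwrite("pics/s2.png",cv2.cvtColor(read_camera("scene"),cv2.COLOR_RGB2BGR))
b=cv2.imread("pics/s2.png")[140:260,180:330]
cv2.imwrite("pics/sb2.png",cv2.resize(b,None,fx=5,fy=5,interpolation=cv2.INTER_CUBIC))
```

```text
False
7.118448717970631 19.91054803133011 [0.11 0.38 0.82] 13.1583
0.6 False [-0.97 -1.87 -0.68] 6.975134117160992
0.72 False [-4.49 -5.6   3.02] 7.0596710434137835
0.84 False [-5.88 -5.91  6.36] 7.190957486741603
0.96 False [-5.71 -3.74  8.16] 7.387692156764852
1.08 False [-4.13 -2.71  8.26] 6.722184259214663
1.2 False [-3.91 -2.32  8.58] 7.315937182213881
1.31 False [-3.46 -1.11  6.68] 6.894772390400855
1.43 False [-2.33 -0.87  6.79] 6.80380628245947
1.55 False [-1.11  0.19  4.23] 6.953261781591043
1.67 False [-1.57  0.29  3.32] 6.79901599791463
1.79 False [-0.64  0.09  2.79] 6.837489443863515
1.91 False [-0.43  1.56  3.14] 6.907575119566775
2.02 False [-0.86  1.15  1.28] 6.990874155367438
17.6
```

View pics/sb2.png

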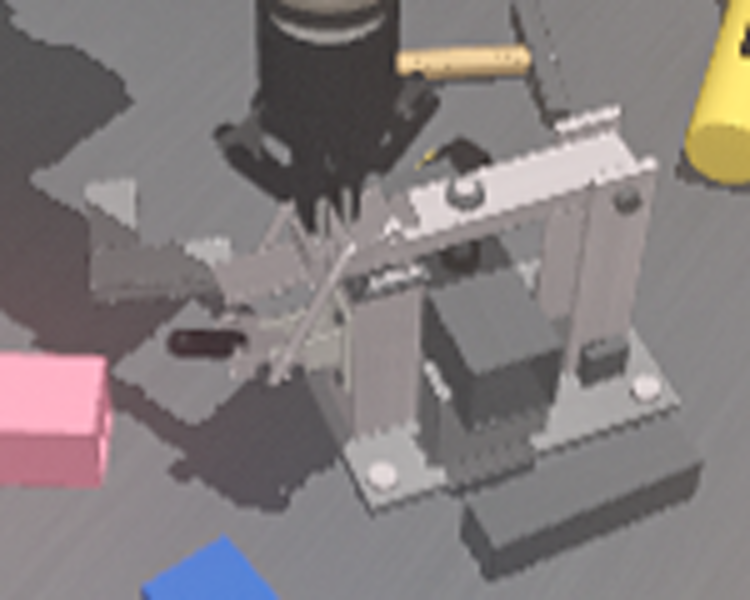

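The bail is gripped and held just inboard of the lip. The lever still sits at about scene crop (205,343). I'll release the bail and look.

Run:
```python
from h import *
jaws.release(); s=get_state(); print(s["wrist_force"],s["clock"])
arm.move_linear(s["position"]+[0,0,150],v=200); jaws.close_gripper()
arm.goto(W(-300,330),quat(60,'x',-1)); print(get_state()["clock"])
for n,sl in(("scene",np.s_[140:240,180:300]),("top",np.s_[150:270,220:320])):
    b=cv2.cvtColor(read_camera(n),cv2.COLOR_RGB2BGR); cv2.imwrite(f"pics/{n}3.png",b)
    cv2.imwrite(f"pics/{n}3c.png",cv2.resize(b[sl],None,fx=5,fy=5,interpolation=cv2.INTER_CUBIC))
```

```text
[0.56 0.14 0.12] 18.3833
20.9667
```

View pics/scene3c.png

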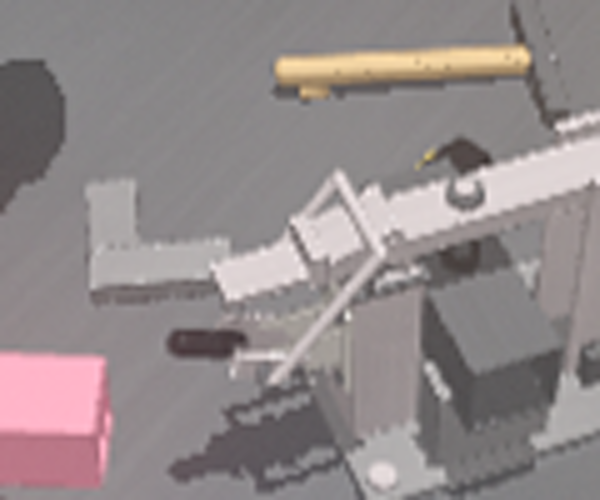

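The bail bar lies across the throat at crop (340,175)–(380,255), inboard of the lip. The lever grip is at crop (205,343), free from the outer side. Next I press the lever.

Run:
```python
from h import *
def tcp(e,a,off):
    x,z=grippt(e,off); return W(x,z)
e0=.485; x,z=grippt(e0,9); a=np.radians(60)
arm.move_linear(W(x-60*np.cos(a),z+60*np.sin(a)),v=150)
b0=get_state()["wrist_force"]
for e in np.r_[e0,np.linspace(.4,-1.57,18)]:
    a=60-15*(e0-e)/(e0+1.57)
    r=arm.move_linear(tcp(e,a,9),quat(a,'x',-1),v=60,f_stop=20)
    s=get_state(); f=s["wrist_force"]-b0
    print(round(e,2),r,f,np.linalg.norm(s["position"]-tcp(e,a,9)).round(1))
    if r or np.linalg.norm(f)>28: break
print(s["clock"])
b=cv2.cvtColor(read_camera("scene"),cv2.COLOR_RGB2BGR)
cv2.imwrite("pics/s4.png",cv2.resize(b[140:260,160:310],None,fx=5,fy=5,interpolation=cv2.INTER_CUBIC))
```

```text
0.48 False [1.34 1.07 1.12] 0.1
0.4 False [1.23 1.07 1.42] 0.2
0.28 False [1.08 0.83 0.47] 0.3
0.17 False [-0.38 -0.65  1.08] 0.2
0.05 False [0.47 0.47 0.82] 0.2
-0.06 False [ 1.19 -0.74  1.53] 0.2
-0.18 False [-0.2   0.74 -0.22] 0.1
-0.3 False [-0.47 -0.69  1.43] 0.1
-0.41 False [-0.06 -0.14 -0.15] 0.1
-0.53 False [ 0.61 -0.78  1.51] 0.2
-0.64 False [0.1  0.06 1.32] 0.1
-0.76 False [-0.84 -0.48  2.55] 0.2
-0.87 False [-2.45 -2.18  3.4 ] 0.2
-0.99 False [-1.63 -2.68  4.02] 0.2
-1.11 False [-1.16 -1.78  1.29] 0.2
-1.22 False [-1.4  -2.13  1.04] 0.2
-1.34 False [-0.74 -0.87  0.73] 0.2
-1.45 False [ 0.35 -0.74  0.11] 0.3
-1.57 True [-6.03 -9.4   3.03] 2.8
28.225
```

View pics/s4.png

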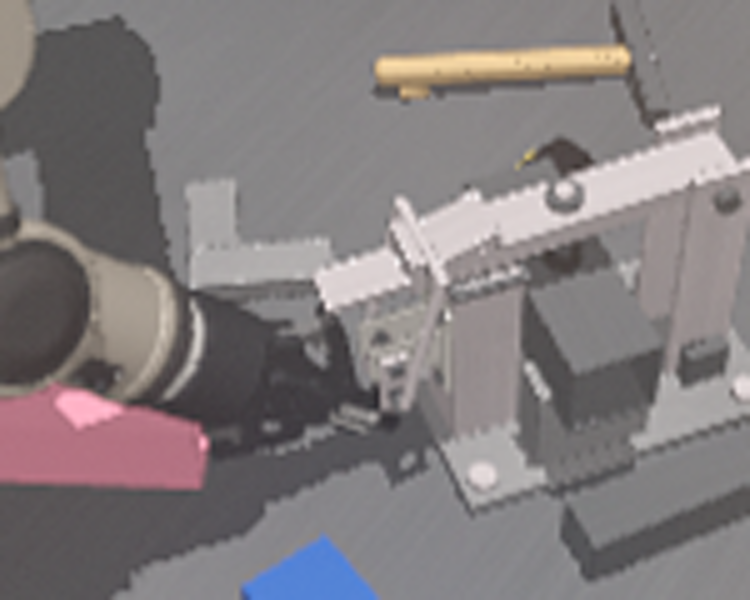

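The lever is down with the bail bar drawn against the lip (405,205)–(440,280). The force rose, fell past centre, then met a stop. I'll give it one more gentle press, retreat and check.

Run:
```python
from h import *
p=get_state()["position"]; print(arm.move_linear(p+8*X,v=20,f_stop=15)); s=get_state(); print((s["position"]-p)@X,s["wrist_force"])
a=np.radians(45); arm.move_linear(s["position"]-130*(np.cos(a)*X-np.sin(a)*Z),v=150)
arm.goto(W(-330,380),quat(70,'x',-1)); print(get_state()["clock"],get_state()["wrist_force"])
b=cv2.cvtColor(read_camera("scene"),cv2.COLOR_RGB2BGR)
cv2.imwrite("pics/s5.png",cv2.resize(b[140:260,170:320],None,fx=5,fy=5,interpolation=cv2.INTER_CUBIC))
```

```text
True
0.0642219090664057 [-9.12 -8.99  8.41]
30.575 [-0.24  0.17 -0.85]
```

View pics/s5.png

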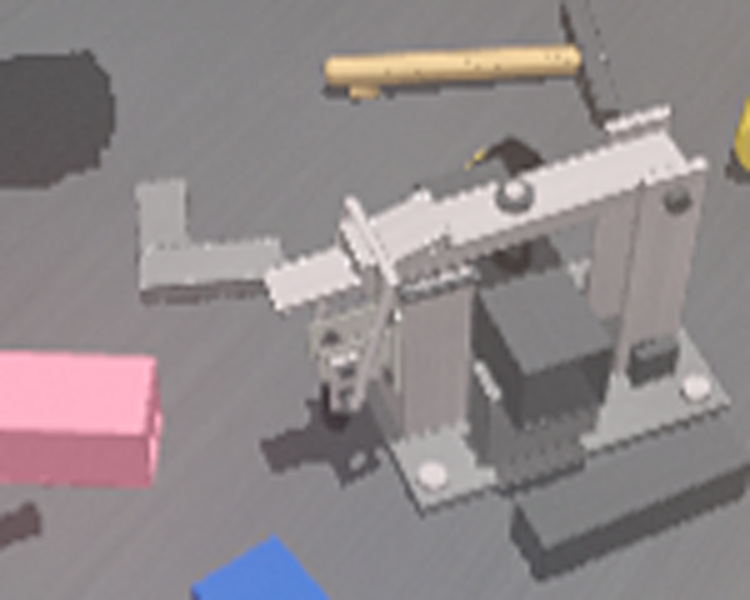

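The lever hangs down with its dark grip near (330,405), and the bail is at the lip. I'll check the lever angle by projecting the shut grip into this view.

Run:
```python
from h import *
c=camera_model("scene"); q=c["orientation"]; M=R.from_quat(np.r_[q[1:],q[0]]).as_matrix()
def proj(P):
    p,_=cv2.projectPoints((M.T@(P-c["xyz"])).reshape(1,3),np.zeros(3),np.zeros(3),c["mtx"],c["D"]); return (p.ravel()-[170,140])*5
def L(e,r): return W(-128-r*np.cos(e),100+r*np.sin(e))
print("pivot",proj(L(0,0)))
for v in(2.3,2.4,2.5,2.62): print(v,proj(L(1.047-v,60)),proj(L(1.047-v,82)))
print("seat",proj(W(-102,194,29)),proj(W(-102,194,-29)), "armdown-.04", proj(W(*armpt(-.04,187,14))))
g=cv2.imread("pics/s5.png").max(2); m=(g<60).astype(np.uint8); m[:360]=0;m[440:]=0;m[:,:290]=0;m[:,370:]=0
ys,xs=np.nonzero(m); print("dark",xs.min(),xs.max(),ys.min(),ys.max(),xs.mean(),ys.mean(),len(xs))
```

```text
pivot [327.64 346.97]
2.3 [301.77 411.22] [292.68 433.79]
2.4 [310.32 410.03] [304.25 432.12]
2.5 [319.   408.24] [315.99 429.66]
2.62 [329.49 405.32] [330.13 425.67]
seat [348.53 200.35] [384.62 268.6 ] armdown-.04 [365.68 242.63]
dark 325 326 392 407 325.51612903225805 399.258064516129 31
```

The grip at (330,405) matches 2.62 rad, and the bail bar's ends match the seat. I'm handing the job in.

```bash
python3 -c "
from rig import arm
arm.wait(0.3); print(arm.finish_job())"
```

```text
the job is handed in; nothing more can be done
None
```

I handed the job in after about 31 s. The last camera view showed the arm down on the tube, the bail behind the lip and the lever shut on its stop. The simulator gave no verdict, and I could not measure the clamping force on the tube.

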